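# Push a worn nailbrush through the bin's self-closing flap

## Robot

A 6-joint arm with a two-finger parallel gripper is mounted at the origin on the work surface. World frame = base frame: x ahead of the robot, y to its left, z up, the work surface at z = 0. Lengths are in m, angles in rad, forces in N, time in s.
With the tool pointing down it reaches from about 0.35 to 0.775 m from the base axis. Payload 5.5 kg.
Tool frame: the origin (TCP) lies at the very end of the fingers, on their centre line; the grasp point (between the pads) lies 19 mm behind it; x points along the fingers, y is the direction in which the jaws open and shut, and the axes are right-handed (so a half turn about x gives the same grasp; the last joint's range is limited). The gripper opens to 85 mm and grips with 20 to 120 N. Pads are 22 mm wide; open, the fingers measure 114 mm over their backs; the gripper's body (76 mm by 85 mm) begins 54 mm behind the grasp point. The pads swing forward as they close: fully open they stand 13 mm farther back than shut.
Start: joints at [1.13, 0.313, 0.046, 1.304, 0, 1.431], TCP at [0.17, 0.549, 0.231] pointing down, gripper open.
Joint ranges: [-2.76, 2.76], [-0.86, 1.69], [-1.03, 1.26], [-2.2, 2.34], [-1.47, 1.5], [-3.14, 3.14]. Speed limits (rad/s): [2.57, 2.57, 3.14, 3.14, 3.14, 3.14].

## Interface

Orientations are given as a unit quaternion [w, x, y, z].
In Python, from workcell import readout, cams, env, finder gives the robot as it stands.
- The arm moves only by the tool drive_tool, never from a script. Its argument "moves" is a list that holds one entry, the list of rows, each a list of 7 numbers: the shift along the tool's x, y, z in m, then the turn, a rotation vector about the tool's x, y, z in rad, then the closure in counts, from 0 (fully open) to 255 (shut). A call has exactly 5 rows; each row is the pose to reach, as a shift and turn from the pose measured when the call began, along the tool's axes at that moment; what a row does not reach only later rows make up. A row lasts 1/8 s, in which the tool goes at most 62.5 mm and 10.7 degrees, less where a joint would pass 70% of its speed; a pose out of reach is approached as far as the arm can. A call with a gripper value outside its range is refused whole. The fingers move at their own pace and stop on an object; "squeeze" is the grip in N (left out, the last holds). Time passes only in rows, so rows that repeat a pose let the fingers close, or fill a call up. It gives the time, the measured TCP pose, the force and the opening at its end, in the units of the state.
- readout.get_state(): the state, without advancing time (a new reading comes with each control period).
- cams.read_camera(name): name is "scene" or "top" or "wrist"; returns the picture (420x560x3 uint8, blue, green, red); there is no depth.
- cams.camera_params(name): a dict with "mtx" (3x3 intrinsics, pixels), "R" (3x3) and "t" (3): a world point X has camera coordinates R X + t; the wrist camera has in their place "mount" (4x4, takes a point from camera to tool coordinates, whose origin is the TCP and whose axes are the tool frame's). Camera axes: x right, y down, z forward; pixel columns grow to the right and rows downward; lengths in m; the calibration is good to about 2 mm. A picture is of the moment at which its call begins: read the wrist's pose just before it. camera_params takes no time and is no camera call.
- env.hand_in(): hands the job in, once; it reports no verdict.
Trained networks look in the newest picture that a camera, given by its name, has taken for a name from the list of things; names that differ only in an ending like _2 or _b are one class to them, and where a whole thing is asked for, a point or a joint stands for the part that bears it (a point fixed in the world has none). Each returns a list of dicts, best first, with "conf" (0 to 1); they miss things now and then, are a little off and sometimes report something else, mostly with a low value. They report only what shows in the picture. A call takes as long as a camera call.
- finder.regions_of(camera, name): "pixels" (420x560 bool, what is visible of it) and "point" ([column, row] in pixels, amid what is visible of it).
The state is a dict: "clock": time; "joint_pos": joint angles; "qvel": joint speeds; "tau": joint torques, N m; "tcp_pos": TCP position; "orientation": TCP orientation; "wrist_force": force on the tool from outside, world axes, zero at the start; "ft_torque": the same for the moment, N m; "finger_gap": finger opening in m.
Only numpy, scipy, OpenCV 4.12 (cv2) and the standard library are available. Lean on these libraries where they do the work, as an engineer would, in place of code of your own. Each camera call takes 0.05 s, during which the arm holds its last target.

## Task

Get rid of the worn nailbrush on the ledge of the white swing bin without gripping or lifting it: push the blue self-closing flap well in with one finger and, while that finger keeps the flap open, push the brush off the ledge and through the opening with the other finger. Keep the flap held open until the brush has dropped inside, then draw back so that the flap swings shut. Leave everything else on the shelf where it stands.

Things in the scene. Friction and masses are not known exactly. Their poses are not given: they have to be found in the camera images.
- bin: White table-top swing bin, fixed, 215 long x 200 wide x 186 mm high. Origin at table height, below the middle of its ledge's inner edge. Its x is the level direction in which things are pushed in, y runs along that edge, z is up. Walls and ledge reach from x = -95 to 120 mm. Hollow inside, floor at z = 6 mm.
- bin_ledge (a point): Centre of the top of the bin's flat, rimless set-down ledge: 95 mm (bin x, -95 to 0) by 200 mm (bin y), top at z = 120 mm. Its inner edge is at bin x = 0.
- bin_mouth (a point): Centre of the opening at ledge height (bin x = 47 mm). The opening runs from bin x = 0 to 115 mm, 190 mm wide between side cheeks that step up from 20 mm above the ledge (x = 5 mm) to 66 mm (from x = 60 mm). The slanting blue flap covers it; behind the flap's hinge, from x = 94 mm, the top is closed at z = 186 mm.
- flap (a joint): Angle of the flat blue flap, rad: 0 closed, 1.2 fully in, plumb at 0.97. 4 x 184 (wide) x 109 mm (long). Level hinge along bin y at bin x = 90, z = 182 mm. Closed, it slants down to the ledge's edge (x = 0, z = 120 mm). Pushed towards bin +x its free edge swings down and in; a spring shuts it (about 0.5 to 1.5 N at the free edge).
- flap_edge (a point): Middle of the flap's free (lower) edge; moves with the flap.
- brush_mid (a point): Centre of the worn wooden nailbrush, half-way up: 36 (its x) x 50 (its y) x 24 mm (its z), about 50 g, brown wood below, straw-coloured bristles on top, loose on the bin's ledge, long side roughly along the ledge's edge. Its centre is 12 mm above the ledge.
- denture_bath: Bystander: clear plastic denture bath, 100 x 85 x 75 mm, with a blue strainer basket whose hoop rises to 103 mm. Origin at the middle of its underside. Leave alone.
- soap_dish: Bystander: stainless steel soap dish, 85 x 120 x 18 mm. Origin at the middle of its underside. Leave alone.
- soap: Bystander: pale green bar of soap, 50 x 80 x 26 mm, lying in the soap dish. Origin at the middle of its underside. Leave alone.
- comb: Bystander: grey plastic comb, 32 x 150 x 5 mm, lying flat. Origin at the middle of its underside. Leave alone.
- tumbler: Bystander: blue ceramic tumbler, 72 mm wide, 95 mm high. Origin at the middle of its underside. Leave alone.
- rinse: Bystander: green glass bottle, 60 mm wide, 160 mm high. Origin at the middle of its underside. Leave alone.
- jar: Bystander: white jar with an orange cap, 64 mm wide, 60 mm high. Origin at the middle of its underside. Leave alone.

How it is judged:
On the way, in this order (a step that is already met when the one before it is completed fails the run):
1. a finger pushes the flap in while the brush still lies on the ledge (value of joint flap above 0.1 rad and contact force between the fingers and flap above 0.1 N and x of brush_mid in the frame of bin below -0.01 m and z of brush_mid in the frame of bin above 0.12 m), for 0.05 s.
2. with one finger holding the flap open, the other pushes the brush over the ledge's edge (value of joint flap above 0.25 rad and contact force between the fingers and flap above 0.1 N and x of brush_mid in the frame of bin above -0.002 m and z of brush_mid in the frame of bin above 0.11 m and contact force between the fingers and brush above 0.02 N), for 0.02 s.
3. the brush has dropped inside while a finger still holds the flap open (value of joint flap above 0.25 rad and contact force between the fingers and flap above 0.1 N and z of brush_mid in the frame of bin below 0.09 m), for 0.1 s.
At the end, for the whole second after the job is handed in: The brush lies at rest inside the bin (its centre within the bin's walls and under 90 mm above the table) and the flap is shut (under 0.06 rad) (x of brush_mid in the frame of bin between -0.09 and 0.115 m and y of brush_mid in the frame of bin between -0.095 and 0.095 m and z of brush_mid in the frame of bin between 0 and 0.09 m and value of joint flap below 0.06 rad and linear speed of brush below 0.02 m/s); the robot touches nothing.
It fails at once if the brush is lifted (its centre more than 35 mm above the ledge) (z of brush_mid in the frame of bin above 0.155 m).
It fails at once if the brush is shoved into the opening while the flap is not held open (centre at the edge, flap under 0.15 rad) (x of brush_mid in the frame of bin above -0.005 m and z of brush_mid in the frame of bin above 0.115 m and value of joint flap below 0.15 rad).
It fails at once if a bystander is moved by more than 30 mm (distance of any of denture_bath, soap_dish, soap, comb, tumbler, rinse, jar from where it was at the start of the episode above 0.03 m).
It also fails if it takes over 40 s, if anything falls off the work surface, if the arm or the gripper's body presses on something with over 40 N, if the wrist force passes 120 N, or if a joint passes its speed limit or range.

## Working session

There is one attempt and no reset: what is moved stays moved. The work goes in short steps, Python scripts to look and compute and a tool call to move; the robot and the scene stay as the last step left them, time stands still between calls to the robot, and variables do not carry over. Pictures are saved under pics/ and viewed, and the job is handed in when it is done.

Besides the shell and the picture viewer there is one more tool, called after "Call:" by a JSON object that holds its "api" and its "payload". drive_tool: Moves the arm, as the interface text tells. Its arguments: {"type":"object","properties":{"moves":{"type":"array"},"squeeze":{"type":"number"}},"required":["moves"]}

```bash
ls; mkdir -p pics; python3 - <<'E'
from workcell import readout,cams,env,finder
import cv2,numpy as np
print(readout.get_state())
for n in ("scene","top"):
    im=cams.read_camera(n); cv2.imwrite(f"pics/{n}0.png",im)
    p=cams.camera_params(n); print(n,p)
print(cams.camera_params("wrist"))
E
```

```text
pics
{'clock': 0.0, 'joint_pos': array([ 1.13043750e+00,  3.14015307e-01,  4.49935321e-02,  1.30356712e+00,
       -1.23928705e-05,  1.43117580e+00]), 'qvel': array([-0.00071609,  0.0013508 , -0.00072375,  0.00197396, -0.00108355,
       -0.00119582]), 'tau': array([ 6.91635455e-05, -4.80625069e+01,  2.98533171e+01,  1.93502696e-02,
       -3.18947923e-04, -1.10824698e-05]), 'tcp_pos': array([0.17014273, 0.54873772, 0.23040631]), 'orientation': array([ 0.69895038,  0.1053182 ,  0.69930442, -0.10653532]), 'wrist_force': array([ 0.2723327 ,  0.53170595, -0.51253485]), 'ft_torque': array([-0.07877658, -0.05801935,  0.03115644]), 'finger_gap': 0.08511628509200687}
scene {'mtx': array([[439.10197671,   0.        , 285.45010422],
       [  0.        , 439.10197671, 206.06722679],
       [  0.        ,   0.        ,   1.        ]]), 'R': array([[ 0.8036557 ,  0.59500354, -0.01040662],
       [ 0.31897148, -0.44545778, -0.83655517],
       [-0.502389  ,  0.66898292, -0.54778385]]), 't': array([-0.46248124, -0.06155118,  1.77101123])}
top {'mtx': array([[454.46963914,   0.        , 279.94458692],
       [  0.        , 454.46963914, 209.30531068],
       [  0.        ,   0.        ,   1.        ]]), 'R': array([[-0.00189027, -0.9998309 , -0.01829229],
       [-0.99863027,  0.00284384, -0.05224463],
       [ 0.05228781,  0.01816848, -0.99846677]]), 't': array([-0.00657482,  0.57873543,  1.36272044])}
{'mtx': array([[335.36193766,   0.        , 280.5187175 ],
       [  0.        , 335.36193766, 208.80001582],
       [  0.        ,   0.        ,   1.        ]]), 'mount': array([[-2.36624511e-04, -3.06424961e-01,  9.51894788e-01,
        -1.43324678e-01],
       [ 9.99999947e-01,  1.39517290e-04,  2.93494704e-04,
        -1.35676090e-04],
       [-2.22739885e-04,  9.51894807e-01,  3.06424912e-01,
        -7.82034098e-02],
       [ 0.00000000e+00,  0.00000000e+00,  0.00000000e+00,
         1.00000000e+00]])}
```

View pics/scene0.png

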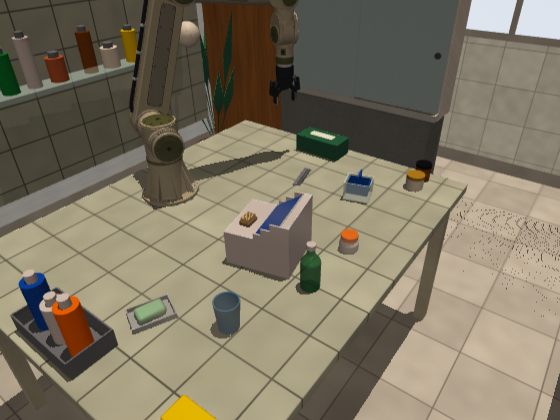

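View pics/top0.png

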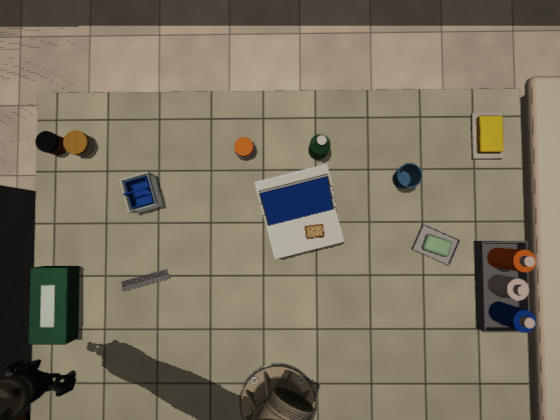

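```bash
cat > h.py <<'E'
from workcell import readout,cams,env,finder
import cv2,numpy as np
from scipy.spatial.transform import Rotation as Rn
def proj(n,X):
    p=cams.camera_params(n); c=np.atleast_2d(X)@p['R'].T+p['t']; u=c@p['mtx'].T; return u[:,:2]/u[:,2:]
def back(n,uv,z):
    p=cams.camera_params(n); d=p['R'].T@np.linalg.solve(p['mtx'],[*uv,1]); o=-p['R'].T@p['t']; return o+d*(z-o[2])/d[2]
def bw(q,X):
    x,y,a=q; X=np.atleast_2d(X); c,s=np.cos(a),np.sin(a)
    return np.c_[x+c*X[:,0]-s*X[:,1], y+s*X[:,0]+c*X[:,1], X[:,2]]
def wb(q,X):
    x,y,a=q; X=np.atleast_2d(X); c,s=np.cos(a),np.sin(a); d=X-[x,y,0]
    return np.c_[c*d[:,0]+s*d[:,1], -s*d[:,0]+c*d[:,1], X[:,2]]
E
python3 - <<'E'
from h import *
from scipy.optimize import minimize
M={}
for n in ("top","scene"):
    im=cams.read_camera(n)
    for k in ("bin","flap","brush_mid"):
        r=finder.regions_of(n,k)
        print(n,k,[(x['conf'],x['point'],x['pixels'].sum()) for x in r[:3]])
        if r: M[n,k]=r[0]['pixels']
np.savez('m.npz',**{a+'_'+b:v for (a,b),v in M.items()})
for n in ("top","scene"):
    im=cams.read_camera(n); o=im.copy()
    for k,c in (("bin",(0,0,255)),("flap",(0,255,0)),("brush_mid",(255,0,255))):
        if (n,k) in M:
            cs,_=cv2.findContours(M[n,k].astype(np.uint8),0,1); cv2.drawContours(o,cs,-1,c,1)
    u=(230,140,380,280) if n=="top" else (200,180,340,290)
    cv2.imwrite(f"pics/{n}1.png",np.vstack([cv2.resize(a[u[1]:u[3]-0 if 0 else u[1]+ (u[3]-u[1])//1,u[0]:u[2]],None,fx=4,fy=4,interpolation=cv2.INTER_CUBIC) for a in (o,)]))
E
```

```text
top bin [(0.82, [301.1, 209.7], np.int64(5646))]
top flap [(0.58, [295.2, 199.7], np.int64(2231))]
top brush_mid [(0.76, [311.3, 229.3], np.int64(204))]
scene bin [(0.63, [272.0, 235.3], np.int64(5206))]
scene flap [(0.95, [276.7, 213.2], np.int64(441))]
scene brush_mid [(0.68, [249.4, 220.7], np.int64(168)), (0.23, [279.5, 215.3], np.int64(512))]
```

View pics/top1.png

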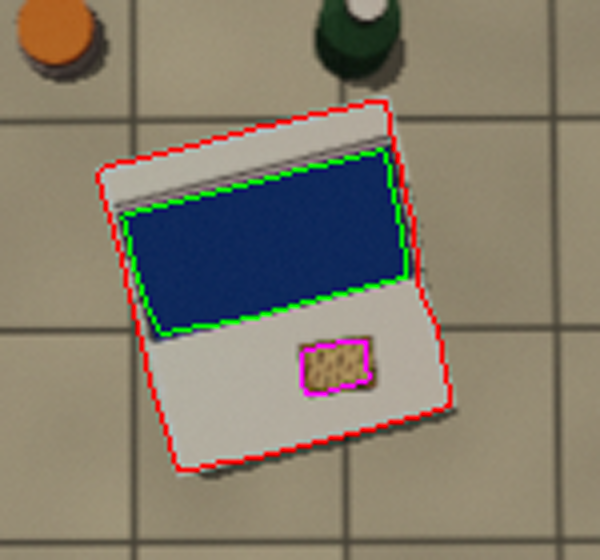

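View pics/scene1.png

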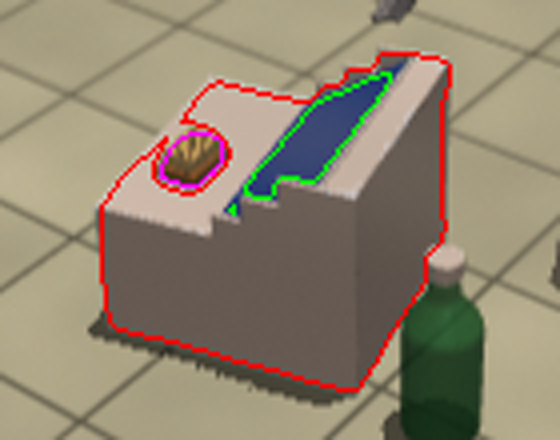

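```bash
python3 - <<'E'
from h import *
from scipy.optimize import least_squares
B=np.array([[-95,100,120],[-95,-100,120],[120,100,186],[120,-100,186.]])/1000
T=np.array([[275,257.3],[342.3,241.5],[254.7,182.5],[327,165.5]])
B2=np.array([[-95,-100,120],[-95,-100,0],[120,-100,0],[120,-100,186],[120,100,186],[-95,100,120]])/1000
S=np.array([[225.7,231.8],[227,261.3],[289.3,277.3],[289.3,229],[312.4,196],[253.7,200.5]])
for w in ((1,1),(1,0),(0,1)):
    f=lambda q:np.r_[w[0]*(proj("top",bw(q,B))-T).ravel(),w[1]*(proj("scene",bw(q,B2))-S).ravel()]
    r=least_squares(f,[.45,-.05,.2]); print(w,r.x.round(4),r.fun.round(1))
    if w==(1,1): q=r.x
np.save('q.npy',q)
m=np.load('m.npz')
for n in("top","scene"):
    ys,xs=np.nonzero(m[n+'_brush_mid']); c=(xs.mean(),ys.mean()); print(c)
    for z in (.132,.144): print(n,z,wb(q,[back(n,c,z)])*1000, back(n,c,z))
# manual brush corners in top, at top z .144
for c in ((300,342),(372,335),(378,388),(306,395)):
    print(wb(q,[back("top",(230+c[0]/4,140+c[1]/4),.144)])*1000)
for k,z in dict(denture_bath=.09,jar=.06,rinse=.1,comb=.0).items():
    r=finder.regions_of("top",k)
    if r: print(k,r[0]['conf'],wb(q,[back("top",r[0]['point'],z)])*1000)
E
```

```text
(1, 1) [ 0.5515 -0.068   0.2382] [-0.9  1.4  1.6  0.1 -0.5 -1.1  0.1 -2.  -1.8 -0.9  0.2 -0.2  0.1  1.3
 -0.3  0.1  0.9 -1.7 -0.6 -2.1]
(1, 0) [ 0.5503 -0.0678  0.2338] [-1.2  1.7  1.4  0.7 -0.4 -0.9  0.2 -1.5 -0.  -0.  -0.  -0.  -0.   0.
 -0.  -0.   0.  -0.  -0.  -0. ]
(0, 1) [ 0.5532 -0.0691  0.2417] [-0.   0.   0.  -0.  -0.  -0.   0.  -0.  -1.6 -0.4  0.4  0.3  0.5  1.7
  0.1  0.4  1.1 -1.5 -0.5 -1.8]
(np.float64(313.0637254901961), np.float64(231.30392156862746))
top 0.132 [[-46.77103231 -23.10755411 132.        ]] [ 0.51146299 -0.10149048  0.132     ]
top 0.144 [[-46.6612401  -22.46208461 144.        ]] [ 0.51141736 -0.10083733  0.144     ]
(np.float64(247.75595238095238), np.float64(219.45833333333334))
scene 0.132 [[-46.78302616 -33.50105058 132.        ]] [ 0.51390404 -0.11159326  0.132     ]
scene 0.144 [[-38.33072172 -48.59099783 144.        ]] [ 0.52567863 -0.1242624   0.144     ]
[[-25.99981363  -4.86536458 144.        ]]
[[-33.07745303 -53.84760815 144.        ]]
[[-69.18435824 -49.03803497 144.        ]]
[[-6.21367345e+01 -1.30622206e-01  1.44000000e+02]]
jar 0.61 [[241.935412   119.81257332  60.        ]]
rinse 0.71 [[191.17734132 -99.84005104 100.        ]]
comb 0.73 [[-74.74761464 499.44300591   0.        ]]
```

```bash
cat >> h.py <<'E'
def goal(q,p,sgn):
    a=q[2]; x=np.array([0,0,-1.]); y=sgn*np.array([np.cos(a),np.sin(a),0]); R=np.c_[x,y,np.cross(x,y)]
    return bw(q,[p])[0],R
def delta(q,p,sgn):
    s=readout.get_state(); w=s['orientation']; R0=Rn.from_quat([w[1],w[2],w[3],w[0]]).as_matrix()
    P,R=goal(q,p,sgn)
    return R0.T@(P-s['tcp_pos']), Rn.from_matrix(R0.T@R).as_rotvec()
def rep(q):
    s=readout.get_state(); w=s['orientation']; R0=Rn.from_quat([w[1],w[2],w[3],w[0]]).as_matrix()
    print('t',round(s['clock'],2),'bin-mm',(wb(q,[s['tcp_pos']])[0]*1000).round(1),'gap',round(s['finger_gap'],4),'F',s['wrist_force'].round(2),'j',s['joint_pos'].round(2)); print(R0.round(3))
E
python3 - <<'E'
from h import *
q=np.load('q.npy'); rep(q)
for s in (1,-1): print(s,goal(q,[-.047,-.025,.23],s)[0],*[v.round(4) for v in delta(q,[-.047,-.025,.23],s)])
E
```

```text
t 0.8 bin-mm [-224.6  689.7  231.3] gap 0.0852 F [ 0.56  0.11 -0.32] j [1.13 0.31 0.05 1.3  0.   1.43]
[[ 0.     0.296  0.955]
 [ 0.     0.955 -0.296]
 [-1.     0.    -0.   ]]
1 [ 0.51168708 -0.10338351  0.23      ] [ 0.0013 -0.5222  0.5193] [ 1.0318e+00 -1.0000e-04 -1.0000e-04]
-1 [ 0.51168708 -0.10338351  0.23      ] [ 0.0013 -0.5222  0.5193] [-2.1098e+00  2.0000e-04 -1.0000e-04]
```

Call:
{"api": "drive_tool", "payload": {"moves": [[[0,-0.05,0.05,0.15,0,0,65],[0,-0.09,0.09,0.3,0,0,65],[0,-0.13,0.13,0.45,0,0,65],[0,-0.17,0.17,0.6,0,0,65],[0,-0.21,0.21,0.75,0,0,65]]]}}

```text
clock: 1.42
tcp_pos: [0.3094, 0.2849, 0.2316]
orientation: [0.611, 0.356, 0.611, -0.356]
wrist_force: [1.2, -0.4, 0.5]
finger_gap: 0.0637
```

```bash
python3 - <<'E'
from h import *
q=np.load('q.npy'); rep(q)
print(*[v.round(4) for v in delta(q,[-.047,-.025,.23],1)])
E
```

```text
t 1.43 bin-mm [-151.9  400.1  231.6] gap 0.0637 F [ 1.2  -0.41  0.53] j [ 0.55  0.01 -0.32  1.24 -0.    1.61]
[[ 0.001  0.87   0.493]
 [ 0.001  0.493 -0.87 ]
 [-1.     0.001 -0.   ]]
[ 0.0016 -0.0154  0.4376] [ 2.772e-01 -2.000e-04 -1.300e-03]
```

Call:
{"api": "drive_tool", "payload": {"moves": [[[0,-0.003,0.06,0.1,0,0,65],[0,-0.006,0.12,0.2,0,0,65],[0,-0.009,0.18,0.277,0,0,65],[0,-0.012,0.24,0.277,0,0,65],[0,-0.014,0.3,0.277,0,0,65]]]}}

```text
clock: 2.05
tcp_pos: [0.4458, 0.015, 0.232]
orientation: [0.556, 0.438, 0.555, -0.436]
wrist_force: [1.2, 0.5, -0.4]
finger_gap: 0.0639
```

```bash
python3 - <<'E'
from h import *
q=np.load('q.npy'); rep(q)
print(*[v.round(4) for v in delta(q,[-.047,-.025,.23],1)])
s=readout.get_state(); im=cams.read_camera("wrist"); cv2.imwrite("pics/w0.png",im)
E
```

```text
t 2.05 bin-mm [-83.1 105.6 232. ] gap 0.0639 F [ 1.15  0.49 -0.45] j [-0.15  0.06 -0.26  1.24  0.    1.19]
[[ 0.002  0.972  0.236]
 [ 0.001  0.236 -0.972]
 [-1.     0.002 -0.   ]]
[0.0021 0.0361 0.1306] [-0.0001 -0.0001 -0.0025]
```

View pics/w0.png

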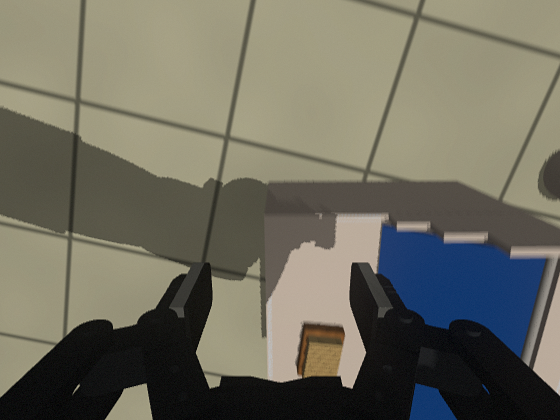

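```bash
cat >> h.py <<'E'
def wback(uv,z,s):
    p=cams.camera_params("wrist"); M=p['mount']; w=s['orientation']; R0=Rn.from_quat([w[1],w[2],w[3],w[0]]).as_matrix()
    o=R0@M[:3,3]+s['tcp_pos']; d=R0@M[:3,:3]@np.linalg.solve(p['mtx'],[*uv,1]); return o+d*(z-o[2])/d[2]
E
python3 - <<'E'
from h import *
q=np.load('q.npy'); s=readout.get_state()
for n,uv,z in (('corner',(266,213),.12),('leftedge low',(268,370),.12),('inner edge',(381,225),.12),('inner r',(380,280),.12),('br top TL',(309,336),.144),('br TR',(344,336),.144),('br bot TL',(301,324),.13),('brTR',(345,326),.13),('BL',(297,366),.13)):
    print(n,(wb(q,[wback(uv,z,s)])*1000).round(1))
r=finder.regions_of("wrist","brush_mid"); print([(x['conf'],x['point']) for x in r])
im=cv2.imread("pics/w0.png"); cv2.imwrite("pics/w0z.png",cv2.resize(im[200:400,240:420],None,fx=3,fy=3))
E
```

```text
corner [[-91.7  91.1 120. ]]
leftedge low [[-92.7 -66.  120. ]]
inner edge [[  1.6  80.1 120. ]]
inner r [[  5.2  29.5 120. ]]
br top TL [[-57.2  -8.3 144. ]]
br TR [[-28.2  -8.6 144. ]]
br bot TL [[-62.9  -7.1 130. ]]
brTR [[-24.7  -9.5 130. ]]
BL [[-65.9 -52.2 130. ]]
[(0.9, [319.3, 347.8])]
```

View pics/w0z.png

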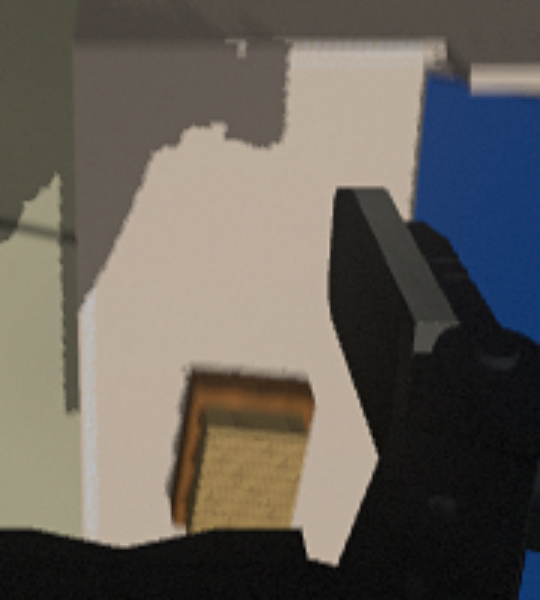

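```bash
cat >> h.py <<'E'
def goal(q,p,th):
    a=q[2]; c,s=np.cos(th),np.sin(th); Z=Rn.from_euler('z',a).as_matrix()
    R=Z@np.array([[s,c,0],[0,0,-1],[-c,s,0]]); return bw(q,[np.array(p)/1000])[0],R
def delta(q,p,th):
    s=readout.get_state(); w=s['orientation']; R0=Rn.from_quat([w[1],w[2],w[3],w[0]]).as_matrix()
    P,R=goal(q,p,th)
    print(p,th,(R0.T@(P-s['tcp_pos'])).round(4), Rn.from_matrix(R0.T@R).as_rotvec().round(3))
E
python3 - <<'E'
from h import *
q=np.load('q.npy'); q[:2]=bw(q,[[.0025,-.005,0]])[0,:2]; np.save('q.npy',q); rep(q)
delta(q,(-50,-28,210),.25)
delta(q,(-46,-28,150),.25)
E
```

```text
t 2.15 bin-mm [-84.3 107.4 231.6] gap 0.0636 F [-0.92  0.77 -0.1 ] j [-0.15  0.06 -0.26  1.24 -0.    1.19]
[[ 0.003  0.973  0.229]
 [-0.001  0.229 -0.973]
 [-1.     0.003  0.002]]
(-50, -28, 210) 0.25 [0.0219 0.0352 0.1351] [-0.007  0.003  0.247]
(-46, -28, 150) 0.25 [0.082 0.039 0.135] [-0.007  0.003  0.247]
```

Call:
{"api": "drive_tool", "payload": {"moves": [[[0,0.01,0.045,-0.007,0,0.08,0],[0.01,0.02,0.09,-0.007,0,0.16,0],[0.022,0.034,0.135,-0.007,0.003,0.247,0],[0.022,0.034,0.135,-0.007,0.003,0.247,0],[0.022,0.034,0.135,-0.007,0.003,0.247,0]]]}}

```text
clock: 2.78
tcp_pos: [0.5113, -0.1106, 0.2099]
orientation: [0.605, 0.503, 0.498, -0.364]
wrist_force: [-0.4, -0.3, -0.3]
finger_gap: 0.0853
```

```bash
python3 - <<'E'
from h import *
q=np.load('q.npy'); rep(q); s=readout.get_state()
for n in ("wrist","scene"):
    im=cams.read_camera(n); cv2.imwrite(f"pics/{n}2.png",im if n=="wrist" else cv2.resize(im[130:280,190:360],None,fx=3.5,fy=3.5))
delta(q,(-46,-28,128),.25)
E
```

```text
t 2.77 bin-mm [-51.6 -27.  209.9] gap 0.0853 F [-0.36 -0.34 -0.26] j [-0.46  0.05 -0.36  0.97  0.16  0.89]
[[ 0.239  0.942  0.236]
 [ 0.06   0.229 -0.972]
 [-0.969  0.246 -0.001]]
(-46, -28, 128) 0.25 [ 0.081  -0.0155  0.0015] [ 0.002 -0.001  0.   ]
```

View pics/wrist2.png

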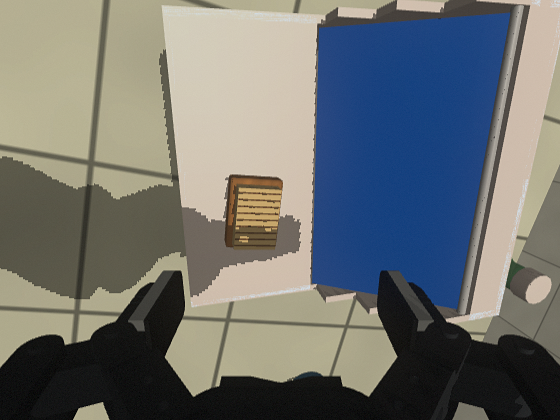

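View pics/scene2.png

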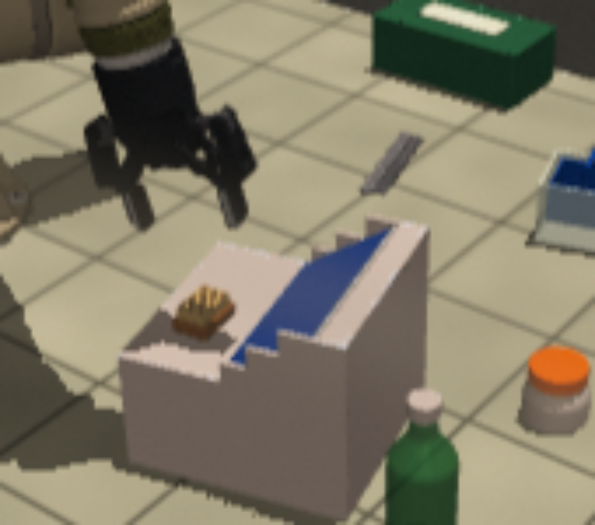

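```bash
python3 - <<'E'
from h import *
q=np.load('q.npy'); s=readout.get_state()
for n,uv,z in (('-95,100',(163,6),.12),('-95,-100',(191,306),.12),('0,y',(317,26),.12),('0,-92',(312,286),.12),('0,0',(315,150),.12),('120,-100',(499,315),.186),('br bottom BL',(225,247),.126),('br TL',(229,177),.13),('top TR',(283,179),.138),('top BR',(275,248),.138)):
    print(n,(wb(q,[wback(uv,z,s)])*1000).round(1))
r=finder.regions_of("wrist","brush_mid"); print([(x['conf'],x['point'],(wb(q,[wback(x['point'],.138,s)])*1000).round(1)) for x in r])
E
```

```text
-95,100 [[-97.6 103.6 120. ]]
-95,-100 [[-97.3 -96.2 120. ]]
0,y [[ -3.4  98.  120. ]]
0,-92 [[ -0.7 -93.1 120. ]]
0,0 [[ -2.   18.2 120. ]]
120,-100 [[120.3 -96.7 186. ]]
br bottom BL [[-70.1 -47.9 126. ]]
br TL [[-65.3   3.8 130. ]]
top TR [[-30.5   2.3 138. ]]
top BR [[-36.1 -47.2 138. ]]
[(0.79, [255.0, 211.1], array([[-49.8, -18.7, 138. ]]))]
```

```bash
python3 - <<'E'
from h import *
q=np.load('q.npy'); q[:2]=bw(q,[[-.0015,.0035,0]])[0,:2]; np.save('q.npy',q); rep(q)
delta(q,(-46,-25,140),.25)
delta(q,(-46,-25,128),.25)
E
```

```text
t 2.92 bin-mm [-49.3 -30.1 210.4] gap 0.0853 F [0.36 0.13 0.61] j [-0.46  0.05 -0.36  0.97  0.16  0.89]
[[ 0.24   0.941  0.238]
 [ 0.059  0.231 -0.971]
 [-0.969  0.247 -0.   ]]
(-46, -25, 140) 0.25 [ 0.069  -0.0142 -0.0051] [ 0.002 -0.001 -0.   ]
(-46, -25, 128) 0.25 [ 0.0806 -0.0172 -0.0051] [ 0.002 -0.001 -0.   ]
```

Call:
{"api": "drive_tool", "payload": {"moves": [[[0.035,-0.007,-0.003,0,0,0,0],[0.069,-0.014,-0.005,0,0,0,0],[0.08,-0.017,-0.005,0,0,0,0],[0.08,-0.017,-0.005,0,0,0,0],[0.08,-0.017,-0.005,0,0,0,0]]]}}

```text
clock: 3.55
tcp_pos: [0.5151, -0.1047, 0.1302]
orientation: [0.607, 0.502, 0.497, -0.363]
wrist_force: [0.7, 0.6, -0.1]
finger_gap: 0.0849
```

```bash
python3 - <<'E'
from h import *
q=np.load('q.npy'); rep(q); s=readout.get_state()
for n in ("wrist","scene"):
    im=cams.read_camera(n); cv2.imwrite(f"pics/{n}3.png",im if n=="wrist" else cv2.resize(im[130:280,190:360],None,fx=3.5,fy=3.5))
delta(q,(-30,-25,128),.25);delta(q,(0,-25,128),.25);delta(q,(16,-25,128),.25)
E
```

```text
t 3.55 bin-mm [-45.  -25.6 130.2] gap 0.0849 F [ 0.74  0.56 -0.15] j [-0.44  0.11 -0.5   0.76  0.16  0.9 ]
[[ 0.242  0.94   0.239]
 [ 0.058  0.231 -0.971]
 [-0.968  0.249  0.001]]
(-30, -25, 128) 0.25 [ 0.0059  0.014  -0.0008] [ 0.002  0.001 -0.002]
(0, -25, 128) 0.25 [ 0.0134  0.0431 -0.0007] [ 0.002  0.001 -0.002]
(16, -25, 128) 0.25 [ 0.0173  0.0586 -0.0007] [ 0.002  0.001 -0.002]
```

View pics/wrist3.png

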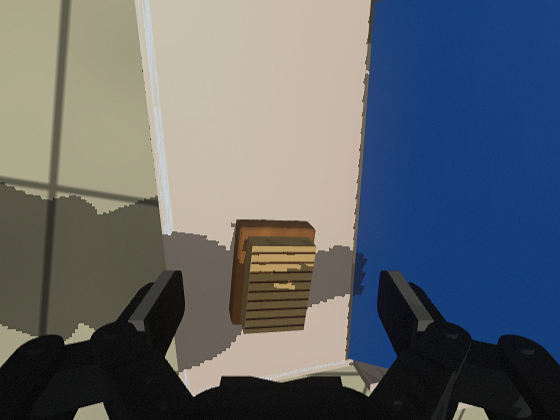

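View pics/scene3.png

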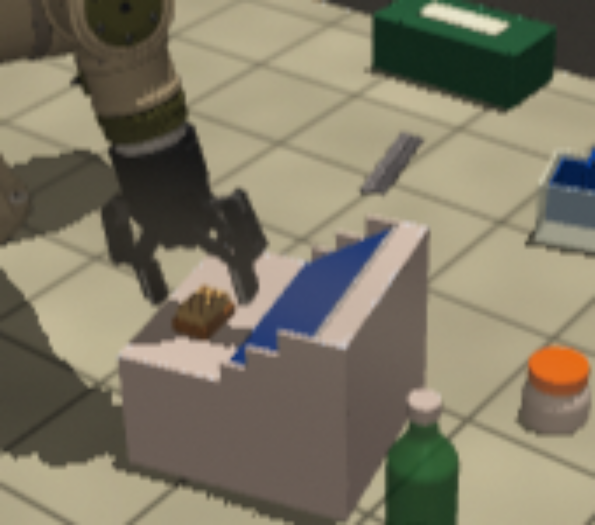

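```bash
python3 - <<'E'
from h import *
q=np.load('q.npy'); s=readout.get_state()
for n,uv,z in (('BL',(232,322),.126),('TL',(236,221),.13),('TR',(315,232),.13),('topBR',(303,331),.144),('inner',(370,30),.12),('inner',(347,360),.12),('near',(165,200),.12)):
    print(n,(wb(q,[wback(uv,z,s)])*1000).round(1))
w=s['orientation']; R0=Rn.from_quat([w[1],w[2],w[3],w[0]]).as_matrix()
for r in (0,.007,.013):
  for y in (-.0425,-.057,.0425,.057):
    P=s['tcp_pos']+R0@np.array([-r,y,0]); print(r,y,(wb(q,[P])*1000).round(0),((proj("scene",P)-[190,130])*3.5).round(0))
E
python3 -c "
import cv2
im=cv2.imread('pics/scene3.png');cv2.imwrite('pics/s3z.png',cv2.resize(im[180:380,90:290],None,fx=3,fy=3,interpolation=2))"
```

```text
BL [[-68.5 -52.3 126. ]]
TL [[-65.    2.1 130. ]]
TR [[-27.9  -6.7 130. ]]
topBR [[-37.4 -50.1 144. ]]
inner [[ -1.9  82.1 120. ]]
inner [[ -0.6 -96.  120. ]]
near [[-94.4  11.  120. ]]
0 -0.0425 [[-86. -26. 120.]] [[168. 312.]]
0 -0.057 [[-100.  -26.  116.]] [[155. 312.]]
0 0.0425 [[ -4. -26. 141.]] [[249. 312.]]
0 0.057 [[ 10. -26. 144.]] [[264. 312.]]
0.007 -0.0425 [[-88. -26. 126.]] [[166. 305.]]
0.007 -0.057 [[-102.  -26.  123.]] [[152. 305.]]
0.007 0.0425 [[ -6. -26. 148.]] [[247. 305.]]
0.007 0.057 [[  8. -26. 151.]] [[262. 305.]]
0.013 -0.0425 [[-89. -26. 132.]] [[164. 299.]]
0.013 -0.057 [[-103.  -26.  129.]] [[150. 299.]]
0.013 0.0425 [[ -7. -26. 153.]] [[245. 299.]]
0.013 0.057 [[  7. -26. 157.]] [[260. 299.]]
```

View pics/s3z.png

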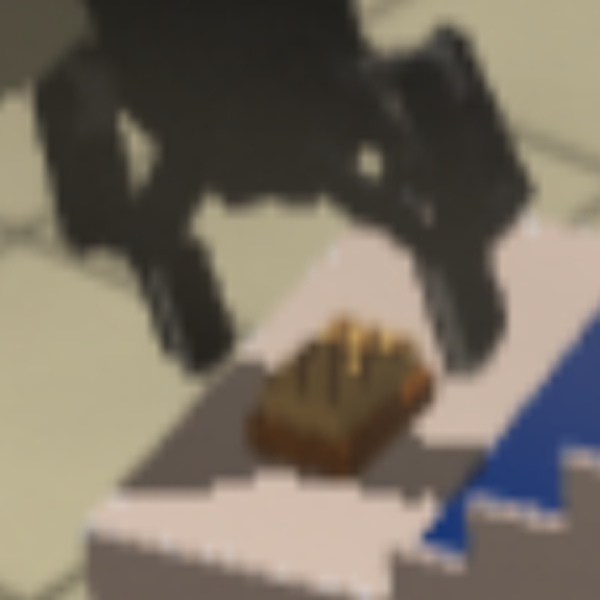

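Call:
{"api": "drive_tool", "payload": {"moves": [[[0.006,0.012,-0.001,0.002,0,0,0],[0.009,0.022,-0.001,0.002,0,0,0],[0.011,0.032,-0.001,0.002,0,0,0],[0.013,0.042,-0.001,0.002,0,0,0],[0.013,0.043,-0.001,0.002,0,0,0]]]}}

```text
clock: 4.28
tcp_pos: [0.5593, -0.0931, 0.1284]
orientation: [0.607, 0.503, 0.496, -0.364]
wrist_force: [-0.2, -1.1, 1.1]
finger_gap: 0.0855
```

```bash
python3 - <<'E'
from h import *
q=np.load('q.npy'); rep(q); s=readout.get_state()
for n in ("wrist","scene"):
    im=cams.read_camera(n); cv2.imwrite(f"pics/{n}4.png",im if n=="wrist" else cv2.resize(im[160:270,210:330],None,fx=5,fy=5))
delta(q,(8,-25,128),.25);delta(q,(16,-25,128),.25);delta(q,(25,-25,130),.3)
E
```

```text
t 4.28 bin-mm [  0.7 -24.7 128.4] gap 0.0855 F [-0.17 -1.13  1.15] j [-0.38  0.18 -0.42  0.76  0.15  0.96]
[[ 0.243  0.941  0.237]
 [ 0.058  0.23  -0.972]
 [-0.968  0.25   0.001]]
(8, -25, 128) 0.25 [0.0025 0.0073 0.0003] [ 0.001  0.001 -0.003]
(16, -25, 128) 0.25 [0.0045 0.0151 0.0003] [ 0.001  0.001 -0.003]
(25, -25, 130) 0.3 [0.0048 0.0243 0.0003] [0.001 0.001 0.047]
```

View pics/wrist4.png

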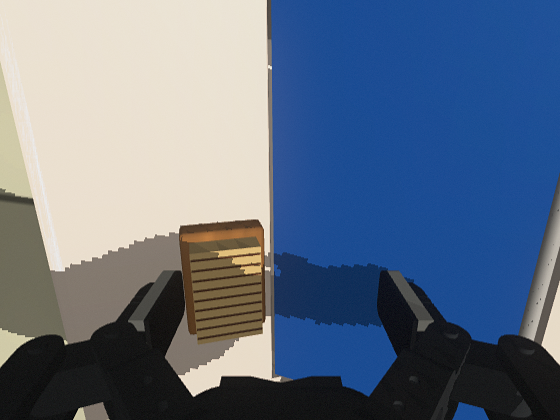

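View pics/scene4.png

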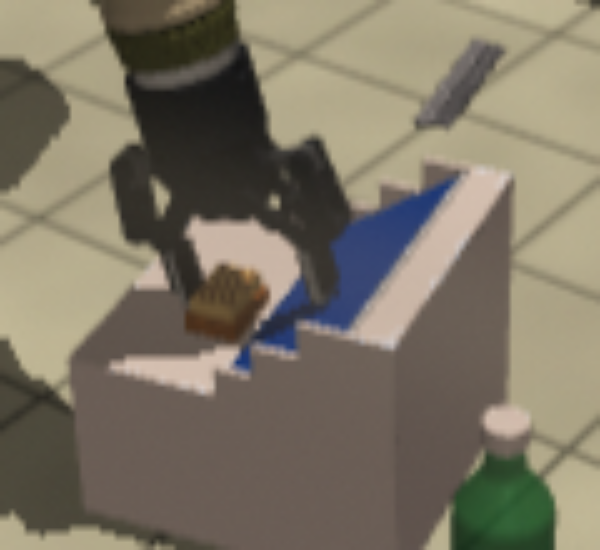

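Call:
{"api": "drive_tool", "payload": {"moves": [[[0.001,0.003,0,0,0,-0.003,0],[0.002,0.006,0,0,0,-0.003,0],[0.003,0.009,0,0,0,-0.003,0],[0.003,0.01,0,0,0,-0.003,0],[0.003,0.01,0,0,0,-0.003,0]]]}}

```text
clock: 5.0
tcp_pos: [0.5689, -0.0907, 0.128]
orientation: [0.606, 0.502, 0.497, -0.364]
wrist_force: [-1.3, -0.2, 1.2]
finger_gap: 0.0851
```

```bash
python3 - <<'E'
from h import *
q=np.load('q.npy'); rep(q); s=readout.get_state()
for n in ("wrist","scene"):
    im=cams.read_camera(n); cv2.imwrite(f"pics/{n}5.png",im if n=="wrist" else cv2.resize(im[160:270,210:330],None,fx=5,fy=5))
delta(q,(16,-25,128),.25);delta(q,(25,-25,130),.3)
E
```

```text
t 5.0 bin-mm [ 10.6 -24.7 128. ] gap 0.0851 F [-1.35 -0.23  1.15] j [-0.37  0.2  -0.4   0.77  0.14  0.97]
[[ 0.24   0.941  0.237]
 [ 0.058  0.23  -0.972]
 [-0.969  0.247  0.001]]
(16, -25, 128) 0.25 [0.0014 0.0052 0.0003] [0.001 0.001 0.001]
(25, -25, 130) 0.3 [0.0017 0.0144 0.0003] [0.001 0.001 0.051]
```

View pics/wrist5.png

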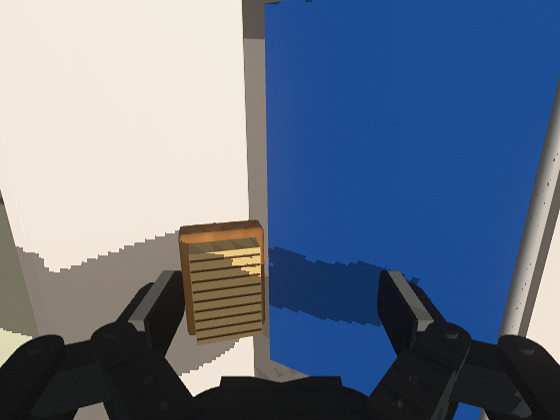

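View pics/scene5.png

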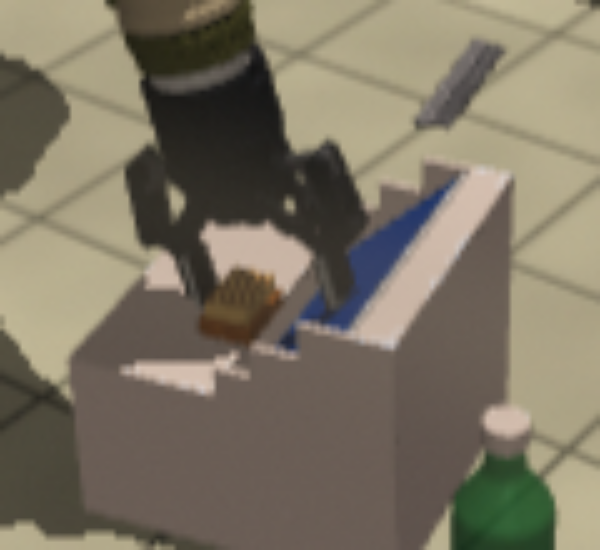

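```bash
cat >> h.py <<'E'
def flap(uv,q,s):
    best=None
    for a in np.linspace(0,1.2,241):
        X=wb(q,[wback(uv,.182-.109*np.sin(.603+a),s)])[0]; e=abs(X[0]-(.09-.109*np.cos(.603+a)))
        if best is None or e<best[0]: best=(e,a,X)
    return best
E
python3 - <<'E'
from h import *
q=np.load('q.npy'); s=readout.get_state()
print(flap((267,150),q,s),flap((269,300),q,s))
for n,uv,z in (('edge',(245,100),.12),('edge',(249,200),.12),('brTL',(180,226),.13),('brTR',(263,222),.13)):
    print(n,(wb(q,[wback(uv,z,s)])*1000).round(1))
E
```

```text
(np.float64(9.021570049647792e-06), np.float64(0.13), array([0.00900344, 0.03110005, 0.10906787])) (np.float64(7.899919765712131e-05), np.float64(0.135), array([ 0.00928109, -0.05177294,  0.10866375]))
edge [[ -2.5  53.8 120. ]]
edge [[ -2.1  10.1 120. ]]
brTL [[-32.8   3.9 130. ]]
brTR [[  2.4   2.5 130. ]]
```

```bash
python3 - <<'E'
from h import *
q=np.load('q.npy')
delta(q,(10.3,-25,125.5),.18)
E
```

```text
(10.3, -25, 125.5) 0.18 [ 0.0024 -0.0009  0.0003] [ 0.001  0.001 -0.069]
```

Call:
{"api": "drive_tool", "payload": {"moves": [[[0.001,0,0,0,0,-0.03,0],[0.002,-0.001,0,0,0,-0.069,0],[0.002,-0.001,0,0,0,-0.069,0],[0.002,-0.001,0,0,0,-0.069,0],[0.002,-0.001,0,0,0,-0.069,0]]]}}

```text
clock: 5.72
tcp_pos: [0.5686, -0.0909, 0.1261]
orientation: [0.594, 0.485, 0.514, -0.385]
wrist_force: [-1.8, -1.5, 2.6]
finger_gap: 0.0854
```

```bash
python3 - <<'E'
from h import *
q=np.load('q.npy'); rep(q); s=readout.get_state()
im=cams.read_camera("wrist"); cv2.imwrite(f"pics/wrist6.png",im)
delta(q,(16,-25,126.5),.22);delta(q,(19,-25,128),.25);delta(q,(24,-25,129),.28);delta(q,(26,-25,130),.3)
E
```

```text
t 5.72 bin-mm [ 10.3 -24.8 126.1] gap 0.0854 F [-1.76 -1.54  2.63] j [-0.35  0.24 -0.33  0.84  0.1   0.99]
[[ 0.175  0.956  0.236]
 [ 0.041  0.233 -0.972]
 [-0.984  0.18   0.001]]
(16, -25, 126.5) 0.22 [0.0006 0.0058 0.0002] [0.001 0.001 0.039]
(19, -25, 128) 0.25 [-0.0003  0.009   0.0002] [0.001 0.001 0.069]
(24, -25, 129) 0.28 [-0.0004  0.0141  0.0002] [0.001 0.001 0.099]
(26, -25, 130) 0.3 [-0.001   0.0162  0.0002] [0.001 0.001 0.119]
```

View pics/wrist6.png

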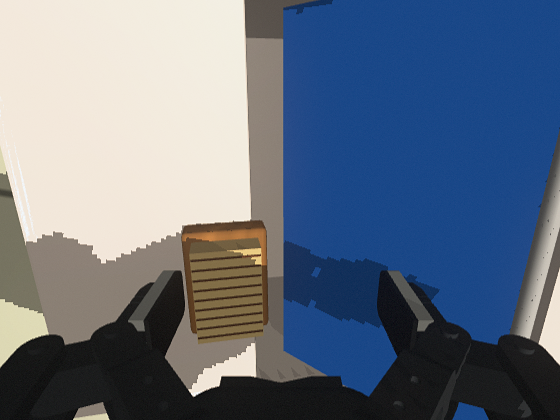

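Call:
{"api": "drive_tool", "payload": {"moves": [[[0.0005,0.006,0,0,0,0.039,0],[0,0.009,0,0,0,0.069,0],[0,0.012,0,0,0,0.085,0],[0,0.014,0,0,0,0.099,0],[0,0.014,0,0,0,0.099,0]]]}}

```text
clock: 6.4
tcp_pos: [0.5815, -0.0876, 0.1284]
orientation: [0.612, 0.51, 0.489, -0.355]
wrist_force: [-2.4, -0.4, 0.3]
finger_gap: 0.0853
```

```bash
python3 - <<'E'
from h import *
q=np.load('q.npy'); rep(q); s=readout.get_state()
for n in ("wrist","scene"):
    im=cams.read_camera(n); cv2.imwrite(f"pics/{n}7.png",im if n=="wrist" else cv2.resize(im[160:270,210:330],None,fx=5,fy=5))
delta(q,(30,-25,131),.32);delta(q,(37,-25,133.5),.4)
E
```

```text
t 6.4 bin-mm [ 23.6 -24.6 128.4] gap 0.0853 F [-2.41 -0.4   0.34] j [-0.37  0.2  -0.4   0.73  0.16  0.98]
[[ 0.268  0.934  0.236]
 [ 0.064  0.227 -0.972]
 [-0.961  0.276  0.001]]
(30, -25, 131) 0.32 [-0.0007  0.0067  0.0004] [0.001 0.001 0.041]
(37, -25, 133.5) 0.4 [-0.0012  0.0142  0.0004] [0.001 0.001 0.121]
```

View pics/wrist7.png

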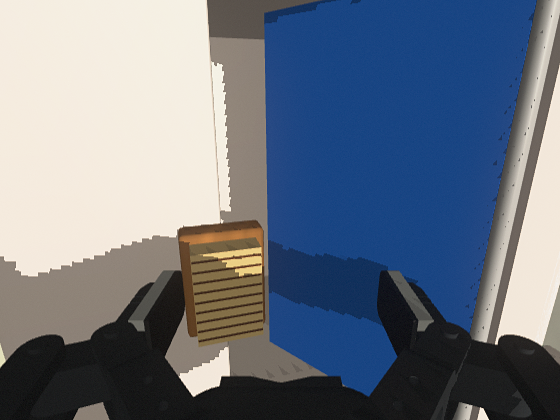

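View pics/scene7.png

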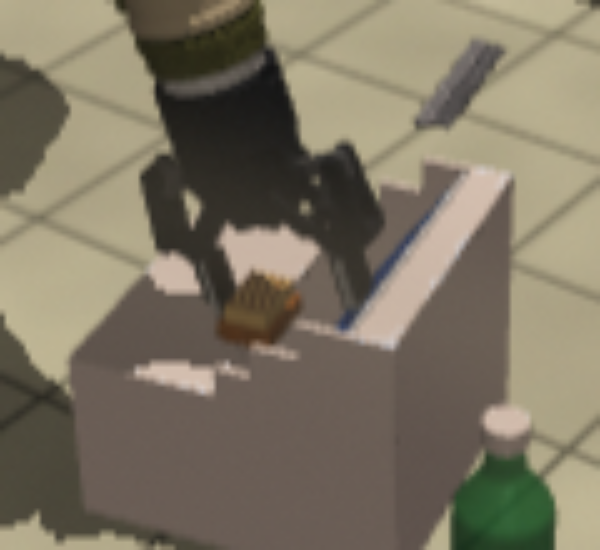

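```bash
python3 - <<'E'
from h import *
q=np.load('q.npy'); s=readout.get_state()
print(flap((266,150),q,s),flap((269,300),q,s))
for n,uv,z in (('edge',(212,100),.12),('edge',(220,200),.12),('brTL',(179,229),.13),('brTR',(262,223),.13)):
    print(n,(wb(q,[wback(uv,z,s)])*1000).round(1))
for r,y in ((-.013,.057),(-.013,-.0425),(-.046,.08)):
    w=s['orientation']; R0=Rn.from_quat([w[1],w[2],w[3],w[0]]).as_matrix(); print((wb(q,[s['tcp_pos']+R0@[r,y,0]])*1000).round(1))
E
```

```text
(np.float64(3.511685587077873e-05), np.float64(0.34), array([0.02601258, 0.02897991, 0.0937837 ])) (np.float64(4.653447790342602e-05), np.float64(0.35000000000000003), array([ 0.02690935, -0.06229927,  0.0931479 ]))
edge [[ -2.8  53.9 120. ]]
edge [[ -1.8  11.2 120. ]]
brTL [[-20.2   3.  130. ]]
brTR [[ 15.    2.1 130. ]]
[[ 74.9 -24.6 156.7]]
[[-20.7 -24.6 129.2]]
[[ 87.9 -24.5 194.7]]
```

Call:
{"api": "drive_tool", "payload": {"moves": [[[0,0.002,0,0,0,0.01,6],[0,0.004,0,0,0,0.02,14],[0,0.006,0,0,0,0.03,22],[-0.0005,0.0075,0,0,0,0.04,30],[-0.0005,0.008,0,0,0,0.04,36]]]}}

```text
clock: 7.12
tcp_pos: [0.5891, -0.0858, 0.1313]
orientation: [0.619, 0.52, 0.479, -0.343]
wrist_force: [-3.5, -0.8, -0.1]
finger_gap: 0.0732
```

```bash
python3 - <<'E'
from h import *
q=np.load('q.npy'); rep(q); s=readout.get_state()
for n in ("wrist","scene"):
    im=cams.read_camera(n); cv2.imwrite(f"pics/{n}8.png",im if n=="wrist" else cv2.resize(im[160:270,210:330],None,fx=5,fy=5))
delta(q,(34,-25,132),.36);delta(q,(39,-25,133.5),.4)
E
```

```text
t 7.12 bin-mm [ 31.4 -24.7 131.3] gap 0.0732 F [-3.53 -0.82 -0.1 ] j [-0.37  0.19 -0.42  0.69  0.18  0.98]
[[ 0.306  0.922  0.236]
 [ 0.074  0.225 -0.972]
 [-0.949  0.315  0.001]]
(34, -25, 132) 0.36 [0.0002 0.0027 0.0003] [0.001 0.001 0.04 ]
(39, -25, 133.5) 0.4 [0.0003 0.0079 0.0003] [0.001 0.001 0.08 ]
```

View pics/wrist8.png

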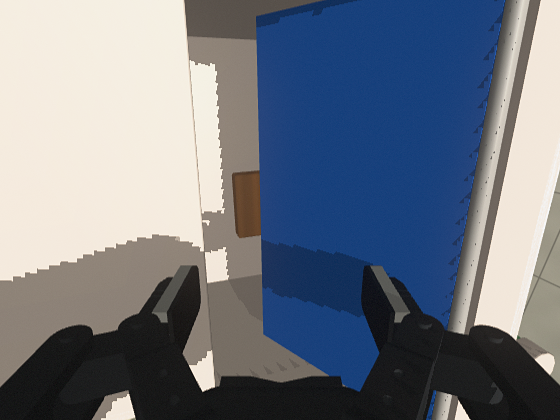

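View pics/scene8.png

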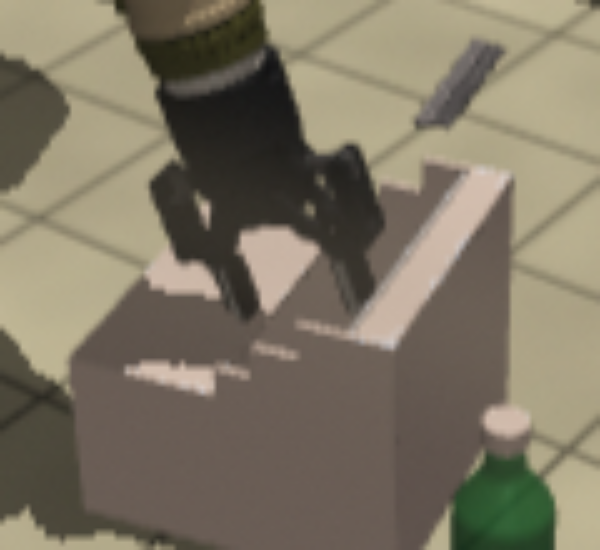

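Call:
{"api": "drive_tool", "payload": {"moves": [[[0,0.001,0,0,0,0,36],[0,0.001,0,0,0,0,36],[0,0.001,0,0,0,0,36],[0,0.001,0,0,0,0,36],[0,0.001,0,0,0,0,36]]]}}

```text
clock: 7.85
tcp_pos: [0.5899, -0.0855, 0.1315]
orientation: [0.619, 0.52, 0.479, -0.343]
wrist_force: [-4.0, -0.9, -0.0]
finger_gap: 0.0734
```

```bash
python3 - <<'E'
from h import *
q=np.load('q.npy'); rep(q); s=readout.get_state()
im=cams.read_camera("wrist"); cv2.imwrite("pics/wrist9.png",im)
for z in (.018,.03): print([(wb(q,[wback(u,z,s)])*1000).round(1) for u in ((233,173),(238,237))])
print(flap((261,150),q,s))
delta(q,(-60,-25,140),.3);delta(q,(-60,-25,210),.2)
E
```

```text
t 7.85 bin-mm [ 32.2 -24.6 131.5] gap 0.0734 F [-4.   -0.9  -0.04] j [-0.37  0.19 -0.42  0.69  0.18  0.99]
[[ 0.305  0.922  0.236]
 [ 0.074  0.225 -0.972]
 [-0.949  0.314  0.001]]
[array([[32.2,  1.4, 18. ]]), array([[ 34. , -51.3,  18. ]])]
[array([[30. ,  3.9, 30. ]]), array([[ 31.8, -46.3,  30. ]])]
(np.float64(0.00017398000258573437), np.float64(0.445), array([0.03574975, 0.02779326, 0.08755953]))
(-60, -25, 140) 0.3 [-0.0371 -0.0849  0.0004] [ 0.001  0.001 -0.02 ]
(-60, -25, 210) 0.2 [-0.1035 -0.0629  0.0004] [ 0.001  0.001 -0.12 ]
```

View pics/wrist9.png

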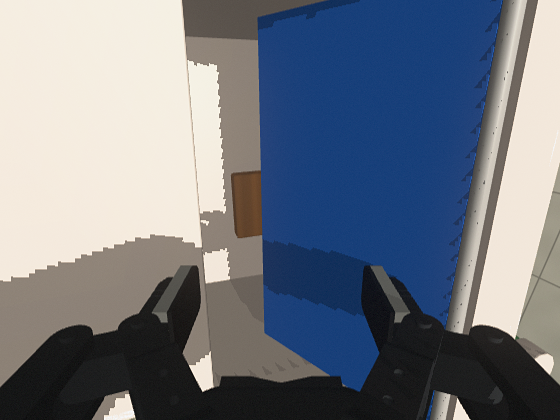

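Call:
{"api": "drive_tool", "payload": {"moves": [[[-0.009,-0.021,0,0,0,0,36],[-0.018,-0.042,0,0,0,0,36],[-0.037,-0.085,0,0,0,0,36],[-0.07,-0.075,0,0,0,-0.06,36],[-0.104,-0.063,0,0,0,-0.12,36]]]}}

```text
clock: 8.52
tcp_pos: [0.4997, -0.1073, 0.2115]
orientation: [0.597, 0.49, 0.509, -0.38]
wrist_force: [1.1, -1.4, 0.1]
finger_gap: 0.0735
```

Call:
{"api": "drive_tool", "payload": {"moves": [[[-0.02,0,0,0,0,0,36],[-0.03,0,0,0,0,0,36],[-0.03,0,0,0,0,0,36],[-0.03,0,0,0,0,0,36],[-0.03,0,0,0,0,0,36]]]}}

```text
clock: 9.15
tcp_pos: [0.4935, -0.1084, 0.2398]
orientation: [0.596, 0.49, 0.51, -0.38]
wrist_force: [0.3, -0.5, 0.4]
finger_gap: 0.0731
```

```bash
python3 - <<'E'
from h import *
q=np.load('q.npy'); rep(q)
for n in ("wrist","scene","top"):
    im=cams.read_camera(n); cv2.imwrite(f"pics/{n}10.png",im)
a=cv2.imread("pics/wrist10.png"); b=cv2.imread("pics/top10.png")
cv2.imwrite("pics/f.png",np.hstack([cv2.resize(a,(400,300)),cv2.resize(b,(400,300))]))
r=finder.regions_of("wrist","brush_mid"); print([(x['conf'],x['point']) for x in r])
s=readout.get_state()
E
```

```text
t 9.15 bin-mm [-66.9 -24.1 239.8] gap 0.0731 F [ 0.28 -0.51  0.38] j [-0.45  0.04 -0.29  1.09  0.13  0.89]
[[ 0.191  0.953  0.236]
 [ 0.047  0.231 -0.972]
 [-0.98   0.197 -0.001]]
[]
```

View pics/wrist10.png

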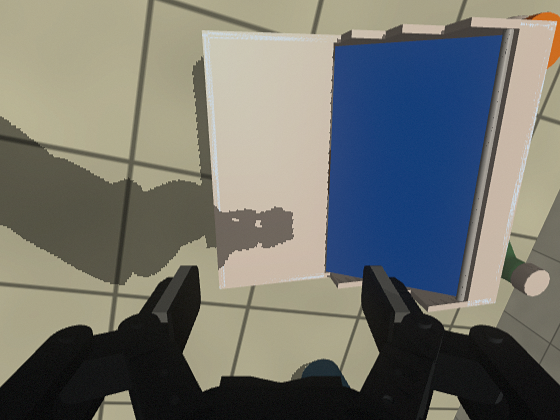

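View pics/scene10.png

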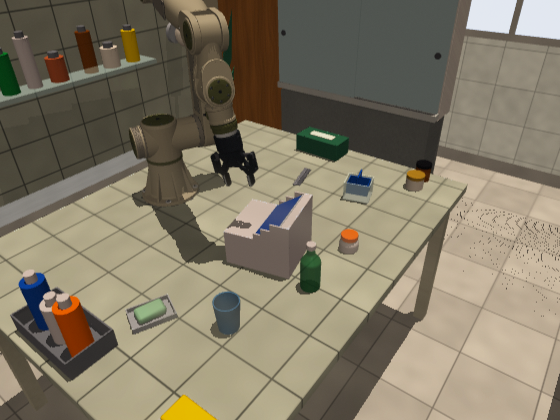

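The flap is shut: its edge lies on the ledge edge at column ~330. The ledge is empty, the bystanders haven't moved and the gripper is clear, so I'm handing in.

```bash
python3 -c "
from workcell import env; print(env.hand_in())"
```

```text
the job is handed in; nothing more can be done
None
```

The nailbrush is in the bin and the flap has swung shut. I handed the job in at about 9.3 s of the 40 s allowed; the hand-in gives no verdict.

- **How it went:** With the gripper tilted, the front finger pushed the flap in while the back finger slid the brush along the ledge. Partly closing the gripper then pushed the brush over the edge. I kept the flap open until the brush had dropped, then drew back.
- **Step values, worked out from the pictures:**
  - Step 1: the flap was at about 0.13–0.16 rad with the brush centre near -13 mm, which is not far above the 0.1 rad limit. I then opened it visibly further, by eye to about 0.25 rad, before pushing on.
  - Step 2: the flap was at about 0.35 rad as the brush reached the edge.
  - Step 3: the flap was at about 0.44 rad with the brush on the floor, held for more than 0.6 s.
- **Last checks:** The ledge was empty, the flap's edge lay on the ledge's edge, and the wrist force was at noise level. In the scene picture the bystanders stood where they were.
- **Disagreements and limits:**
  - The fits of the bin from different cameras differed by 2–9 mm; I settled on one wrist view of the whole bin.
  - I could not see the brush through the closed flap. Its place on the floor comes from the picture taken while the flap was held open.

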